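# Change the scent vial at the cone maker's place

### The arm

A 7-joint arm with a two-finger parallel gripper is mounted at the origin on the work surface. World frame = base frame: x ahead of the robot, y to its left, z up, the work surface at z = 0. Lengths are in mm, angles in degrees, forces in N, time in s.
With the tool pointing down it reaches from about 400 to 900 mm from the base axis. Payload 5.6 kg.
Tool frame: the origin (TCP) lies on the centre line of the jaws, within the pads' length; the fingertips stand 19 mm ahead of it and the grasp point (between the pads) is the TCP; z points along the fingers, y is the line along which they close (so a half turn about z gives the same grasp; the last joint's range is limited). The gripper opens to 92 mm and grips with 3 to 60 N. Pads are 20 mm wide; open, the fingers measure 128 mm over their backs; the gripper's body (75 mm by 189 mm) begins 69 mm behind the grasp point.
Start: joints at [69.901, 26.786, -0.665, 91.828, 0.344, 61.387, -3.226], TCP at [196.885, -619.471, 233.592] pointing down, gripper open.
Joint ranges: [-144.91, 144.91], [-17.63, 115.5], [-89.93, 88.59], [15.96, 139.68], [-74.01, 254.01], [8.47, 105.57], [-167.45, 167.45]. Speed limits (degrees/s): [147.25, 147.25, 180, 180, 180, 180, 180].

### API

Orientations are given as [roll, pitch, yaw] about the fixed x, y, z axes, in that order (R = Rz(yaw) Ry(pitch) Rx(roll)).
In Python, from station import telemetry, read_camera, job, find_in, landmark_of gives the robot as it stands.
- The arm moves only by the tool play_rows, never from a script. Its argument "deltas" is a list of rows, each an object with "xyz": the shift along the world's x, y, z in cm, a list of three; "turn": the turn about the world's z in degrees; "jaw": the opening, from 0 (shut) to 1 (fully open). A call has exactly 5 rows; each row is the pose to reach, as a shift and turn from the pose commanded when the call began; what a row does not reach only later rows make up. A row lasts 1/12 s, in which the tool goes at most 41.7 mm and 7.16 degrees, less where a joint would pass 70% of its speed; a pose out of reach is approached as far as the arm can. A call with a gripper value outside its range is refused whole. The fingers move at their own pace and stop on an object; the grip force is fixed at half the most. Time passes only in rows, so rows that repeat a pose let the fingers close, or fill a call up. It gives the time, the measured TCP pose, the force, the opening and the grip force at its end, in the units of the state.
- telemetry.read_state(): the state, without advancing time (a new reading comes with each control period).
- read_camera(name): name is "side" or "top" or "wrist"; returns a dict with "color" (420x560x3 uint8, blue, green, red), "fx", "fy", "cx", "cy" (pixels), "k1" (the pictures are not rectified: a ray, as slopes to the right and down, at radius r is drawn at 1 + k1 r^2 times it, then the intrinsics apply), "extrinsics" (4x4, takes a point from camera to world coordinates); the wrist camera has in their place "T_tool_cam" (4x4, takes a point from camera to tool coordinates, whose origin is the TCP and whose axes are the flange's). Camera axes: x right, y down, z forward; pixel columns grow to the right and rows downward; lengths in mm; the calibration is good to about 2 mm. A picture is of the moment at which its call begins: read the wrist's pose just before it. There is no depth.
- job.hand_in(): hands the job in; it is judged then, once.
Trained networks look in a picture, given as the dict that the camera call returned (one of the last four; its "shot" number tells which), for a name from the list of things; names that differ only in an ending like _2 or _b are one class to them, and where a whole thing is asked for, a point or a joint stands for the part that bears it (a point fixed in the world has none). Each returns a list of dicts, best first, with "score" (0 to 1); they miss things now and then, are a little off and sometimes report something else, mostly with a low value. They report only what shows in the picture. A call takes as long as a camera call.
- find_in(name, picture): "pixel" ([column, row] in pixels, amid what is visible of it).
- landmark_of(name, picture): "pixel" ([column, row] in pixels: a listed point, or the origin of a listed thing).
The state is a dict: "time_s": time; "joint_pos": joint angles; "joint_velocities": joint speeds; "joint_efforts": joint torques, N m; "eef_pos": TCP position; "tool_rot": TCP orientation; "force": force on the tool from outside, world axes, zero at the start; "moment": the same for the moment, N m; "gripper_width": finger opening in mm; "finger_force": force on a finger pad.
Only numpy, scipy, OpenCV 4.12 (cv2) and the standard library are available. Lean on these libraries where they do the work, as an engineer would, in place of code of your own. Each camera call takes 0.05 s, during which the arm holds its last target. There are 200 camera calls.

### The job

Change the scent at the coaster: put the used white-capped vial back on the wooden tray, and put the red-capped one in its place on the coaster, both standing upright and set down gently. Before the red one goes there, mix it: switch the mixer on at its green rocker, then press the vial upright into the rubber cup until the cup is fully down and keep it down for two seconds. Leave the mixer on, and do not shift or knock over anything else.

Things in the scene. Friction and masses are not known exactly. Their poses are not given: they have to be found in the camera images.
- mixer: white touch mixer with a blue waistband, fixed: 170 mm deep (x), 125 wide (y), front along its -x. Front deck 66 mm high; rear deck (x -7 to 83 mm) 76 mm; grey collar under the rubber cup 76 mm wide, 89 high. Cup axis at x +40, y 0. Black speed dial at x -45, y +34: 34 mm wide, top 80 mm, leave it. Origin: centre of the footprint at table height
- mixer_cup (a joint): how far the sprung black rubber cup is pressed down, in m: 0 = up, 0.006 = fully down on its stop. A spring pushes it up: about 4 N to start it, 8 N fully down; it springs back by itself
- cup_seat (a point): centre of the flat floor inside the rubber cup, where a vial's underside rests; moves down with the cup; 108 mm above the table when up. The recess is 12 mm deep, about 40 mm wide at the floor and 44 mm at the rim; the rim is 53 mm wide outside and 120 mm above the table. Axes as the mixer's
- mixer_switch (a joint): angle of the green rocker switch in rad: 0 = off (its front half, away from the cup, sticks up), 0.32 = on (the front half pressed down). Above 0.24 it counts as on. Stays where it is left; about 3 N at its end moves it
- switch_press (a point): point on top of the rocker's front half, where to press down to switch on (white mark); 14 mm in front of the rocker's pivot, which is at x -45, y -28 mm, height 76 mm on the mixer. Moves with the rocker, about 5 mm down from off to on. The rocker is 40 mm long (mixer's x), 26 mm wide
- tray: dark wooden scent tray fixed to the table, 220 mm (x) by 150 mm (y) outside, 5 mm thick floor and walls, rim 16 mm high, flat inside. Five vials stand on it at the start, 54 mm or more from centre to centre, leaving room for one more. Origin: centre of its underside at table height
- tray_in (a point): centre of the tray's inner floor, 5 mm above the table; axes as the tray's
- coaster: round cork coaster fixed to the table, 100 mm diameter, 6 mm thick. Origin: centre of its underside
- coaster_top (a point): centre of the coaster's top face
- vial_red: amber glass vial, 32 mm diameter, straight-sided up to 62 mm, 90 mm tall over its red cap (cap 23 mm diameter, top 20 mm), 45 to 105 g; a band of the same colour round its label. Origin: centre of its underside; z up its axis. The fresh scent: starts on the tray
- vial_white: amber glass vial, 32 mm diameter, straight-sided up to 62 mm, 90 mm tall over its white cap (cap 23 mm diameter, top 20 mm), 45 to 105 g; a band of the same colour round its label. Origin: centre of its underside; z up its axis. The used scent: starts on the coaster
- vial_blue: amber glass vial, 32 mm diameter, straight-sided up to 62 mm, 90 mm tall over its blue cap (cap 23 mm diameter, top 20 mm), 45 to 105 g; a band of the same colour round its label. Origin: centre of its underside; z up its axis. Bystander on the tray
- vial_green: amber glass vial, 32 mm diameter, straight-sided up to 62 mm, 90 mm tall over its green cap (cap 23 mm diameter, top 20 mm), 45 to 105 g; a band of the same colour round its label. Origin: centre of its underside; z up its axis. Bystander on the tray
- vial_black: amber glass vial, 32 mm diameter, straight-sided up to 62 mm, 90 mm tall over its black cap (cap 23 mm diameter, top 20 mm), 45 to 105 g; a band of the same colour round its label. Origin: centre of its underside; z up its axis. Bystander on the tray
- vial_yellow: amber glass vial, 32 mm diameter, straight-sided up to 62 mm, 90 mm tall over its yellow cap (cap 23 mm diameter, top 20 mm), 45 to 105 g; a band of the same colour round its label. Origin: centre of its underside; z up its axis. Bystander on the tray
- bowl: white ceramic bowl, 100 mm across the rim, 48 mm high, near the coaster. Bystander. Origin: centre of its underside
- stock_bottle: big amber bottle with a black cap, 64 mm diameter, 155 mm tall, near the coaster. Bystander. Origin: centre of its underside
- flask: aluminium flask with a black cap, 66 mm diameter, 190 mm tall, behind the mixer. Bystander. Origin: centre of its underside

How it is judged:
By the outcome, as a careful person would: the job done as asked, in the order asked, and still so for the second after the job is handed in, with the robot touching nothing.
It also fails if it takes over 72 s, if anything falls off the work surface, if the arm or the gripper's body presses on something with over 40 N, if the wrist force passes 120 N, or if a joint passes its speed limit or range.

## Working session

There is one attempt and no reset: what is moved stays moved. The work goes in short steps, Python scripts to look and compute and a tool call to move; the robot and the scene stay as the last step left them, time stands still between calls to the robot, and variables do not carry over. Pictures are saved under pics/ and viewed, at most 10 in all, crops included, and the job is handed in when it is done.

Besides the shell and the picture viewer there is one more tool, called after "Call:" as a command line: name --argument value ..., lists and objects as JSON in quotes. play_rows: Moves the arm, as the interface text tells. Its arguments: {"type":"object","properties":{"deltas":{"type":"array"}},"required":["deltas"]}

```bash
mkdir -p pics; ls; cat > h.py <<'E'
import numpy as np, cv2
from station import telemetry, read_camera, job, find_in, landmark_of
def ray(p,px):
    d=np.array([(px[0]-p['cx'])/p['fx'],(px[1]-p['cy'])/p['fy']]); s=d.copy()
    for _ in range(20): s=d/(1+p['k1']*(s@s))
    E=np.array(p['extrinsics']); v=E[:3,:3]@np.r_[s,1]; return E[:3,3],v/np.linalg.norm(v)
def atz(p,px,z):
    o,v=ray(p,px); return o+v*(z-o[2])/v[2]
def tri(rs):
    A=0;b=0
    for o,v in rs:
        M=np.eye(3)-np.outer(v,v);A=A+M;b=b+M@o
    x=np.linalg.solve(A,b); return x,[round(float(np.linalg.norm((np.eye(3)-np.outer(v,v))@(x-o))),1) for o,v in rs]
def wrist():
    st=telemetry.read_state(); p=read_camera('wrist')
    from scipy.spatial.transform import Rotation as R
    T=np.eye(4);T[:3,:3]=R.from_euler('xyz',st['tool_rot'],degrees=True).as_matrix();T[:3,3]=st['eef_pos']
    p['extrinsics']=T@np.array(p['T_tool_cam']); return p
E
cat > m.py <<'E'
from h import *
s=telemetry.read_state(); print({k:np.round(v,2).tolist() for k,v in s.items()})
P={'side':read_camera('side'),'top':read_camera('top')}
for n,p in P.items(): cv2.imwrite(f'pics/{n}0.png',p['color']); print(n,np.round(p['extrinsics'],2).tolist(),p['fx'])
Z={'mixer':0,'cup_seat':108,'switch_press':80,'tray':0,'tray_in':5,'coaster':0,'coaster_top':6,'bowl':0,'stock_bottle':0,'flask':0}
Z.update({'vial_'+c:5 for c in 'red blue green black yellow'.split()});Z['vial_white']=6
for n,z in Z.items():
    L=[(k,landmark_of(n,p)) for k,p in P.items()]
    rs=[]
    for k,l in L:
        if l: rs.append(ray(P[k],l[0]['pixel'])); print(n,k,round(l[0]['score'],2),np.round(l[0]['pixel']),atz(P[k],l[0]['pixel'],z).round(1))
    if len(rs)==2: x,e=tri(rs); print('   tri',x.round(1),e)
E
python3 m.py
```

```text
pics
{'time_s': 0.0, 'joint_pos': [69.9, 26.84, -0.67, 91.88, 0.35, 61.39, -3.23], 'joint_velocities': [0.1, -0.02, -0.04, 0.03, 0.0, -0.1, -0.04], 'joint_efforts': [-0.0, -52.06, -0.01, -24.37, -0.06, 0.02, 0.0], 'eef_pos': [196.69, -618.94, 232.63], 'tool_rot': [-179.9, 0.01, 17.63], 'force': [-0.16, 0.24, -0.7], 'moment': [-0.02, -0.02, -0.02], 'finger_force': 0.0, 'gripper_width': 91.83}
side [[-0.87, -0.3, 0.4, 105.99], [-0.5, 0.51, -0.7, 797.57], [0.0, -0.8, -0.6, 776.11], [0.0, 0.0, 0.0, 1.0]] 430.021668237268
top [[-0.03, -0.99, 0.13, 447.53], [-1.0, 0.03, -0.01, 16.56], [0.01, -0.13, -0.99, 916.53], [0.0, 0.0, 0.0, 1.0]] 385.7242992407284
mixer side 0.96 [292. 254.] [550.6  13.9   0. ]
mixer top 0.69 [273. 220.] [553.   13.2   0. ]
   tri [552.3  12.8  -1.4] [0.9, 0.9]
cup_seat side 0.78 [276. 220.] [591.   27.1 108. ]
cup_seat top 0.57 [270. 201.] [581.8  19.9 108. ]
   tri [587.5  22.4 105.2] [5.6, 5.6]
switch_press side 0.48 [312. 233.] [500.2  -3.9  80. ]
switch_press top 0.47 [171. 290.] [399.8 233.6  80. ]
   tri [407.4 189.3 247.2] [2.1, 2.1]
tray side 0.66 [257. 331.
[... 1054 characters left out ...]
 [479.3 313.3   5. ]
vial_blue top 0.61 [145. 249.] [492.6 315.4   5. ]
   tri [487.  313.4   2.1] [6.4, 6.4]
vial_green side 0.93 [232. 324.] [542.7 300.7   5. ]
vial_green top 0.73 [152. 224.] [550.9 300.1   5. ]
   tri [548.2 299.4   1.6] [3.5, 3.5]
vial_black side 0.73 [271. 320.] [471.  247.9   5. ]
vial_black top 0.8 [176. 254.] [478.8 243.7   5. ]
   tri [476.6 244.1  -1.5] [2.6, 2.6]
vial_yellow side 0.75 [247. 303.] [549.5 230.3   5. ]
vial_yellow top 0.49 [185. 225.] [546.7 220.9   5. ]
   tri [550.4 224.   -2.2] [3.3, 3.3]
vial_white side 0.75 [357. 210.] [ 474.6 -262.2    6. ]
vial_white top 0.66 [391. 245.] [ 487. -264.    6.]
   tri [ 4.823e+02 -2.680e+02 -1.000e-01] [5.4, 5.4]
```

View pics/side0.png

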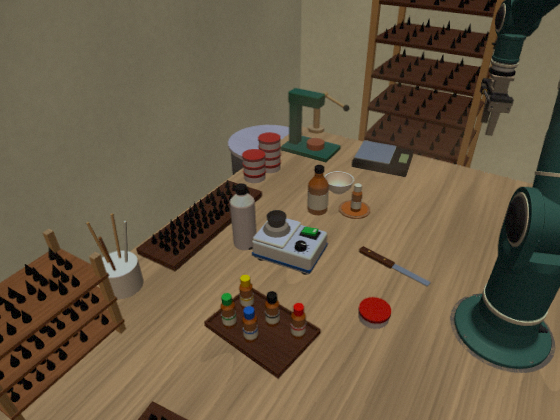

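View pics/top0.png

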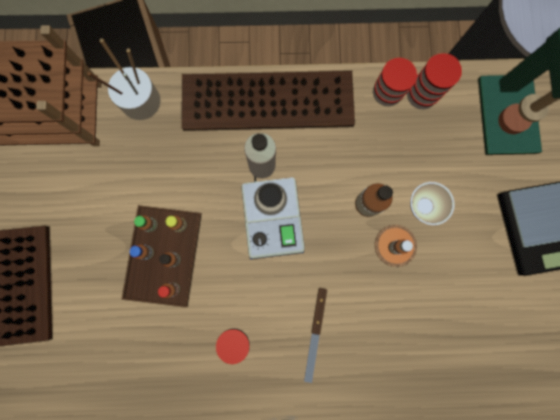

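Side and top views: white vial on the coaster (top 407,246), red at the tray's front right (168,291), free slot front left of the tray (~140,282), rocker at (288,235), cup at (270,197). Next I refine these by colour.

```bash
cat > m2.py <<'E'
from h import *
P={'side':read_camera('side'),'top':read_camera('top')}
def blob(p,c,f,r=14):
    im=cv2.cvtColor(p['color'],cv2.COLOR_BGR2HSV).astype(int);x,y=c
    sub=im[y-r:y+r,x-r:x+r]; m=f(sub[...,0],sub[...,1],sub[...,2]).astype(np.uint8)
    n,l,s,ce=cv2.connectedComponentsWithStats(m); i=1+np.argmax(s[1:,4]); return ce[i]+[x-r,y-r],s[i].tolist()
sat=lambda lo,hi:(lambda h,s,v:(h>=lo)&(h<=hi)&(s>150)&(v>70))
red=lambda h,s,v:((h<5)|(h>174))&(s>170)&(v>110)
wh=lambda h,s,v:(s<70)&(v>140)
bk=lambda h,s,v:(v<45)
for n,a,b,f,z,r in [('red',(298,310),(165,291),red,85,10),('white',(357,188),(407,246),wh,85,9),('blue',(249,314),(135,252),sat(105,130),85,9),('green',(227,300),(141,221),sat(45,80),85,9),('yellow',(245,281),(172,221),sat(22,35),85,9),('black',(272,297),(166,259),bk,85,8),('rocker',(310,232),(288,235),sat(45,80),76,14),('flaskcap',(241,190),(260,142),bk,180,10),('stockcap',(319,170),(385,192),bk,145,10)]:
    try:
        u,s=blob(P['side'],a,f,r);v,t=blob(P['top'],b,f,r);x,e=tri([ray(P['side'],u),ray(P['top'],v)])
        print(n,u.round(1),s,v.round(1),t,'tri',x.round(1),e,atz(P['side'],u,z).round(1),atz(P['top'],v,z).round(1))
    except Exception as ex: print(n,ex)
for c in [(138,206),(201,212),(187,306),(123,298)]: print('traycorner',atz(P['top'],c,16).round(1))
for c in [(243,182),(297,179)]: print('mixer rear',atz(P['top'],c,76).round(1))
for c in [(303,254),(249,257)]: print('mixer front',atz(P['top'],c,66).round(1))
E
python3 m2.py
```

```text
red [298.3 306.5] [6, 3, 10, 8, 67] [163.2 291.3] [3, 5, 12, 11, 100] tri [400.  247.6  91.1] [0.8, 0.8] [403.3 243.   85. ] [398.9 248.9  85. ]
white [357.4 184.5] [6, 4, 8, 4, 25] [407.1 245.3] [4, 3, 11, 12, 97] tri [ 483.  -269.9   93.4] [1.6, 1.6] [ 489.  -282.2   85. ] [ 481.9 -273.5   85. ]
blue [248.4 311.6] [4, 2, 10, 12, 91] [134.9 251.2] [5, 4, 9, 9, 66] tri [485.6 309.8  86.9] [0.8, 0.8] [487.4 308.7  85. ] [484.9 310.   85. ]
green attempt to get argmax of an empty sequence
yellow [244.7 278.9] [4, 2, 10, 13, 77] [174.3 222.7] [6, 4, 9, 11, 19] tri [547.5 229.2  83.5] [3.9, 3.9] [550.5 231.4  85. ] [543.9 226.9  85. ]
black [271.  297.5] [0, 2, 13, 13, 110] [169. 258.] [11, 6, 1, 3, 3] tri [470.7 241.3  74.9] [2.4, 2.4] [467.7 250.   85. ] [468.3 237.5  85. ]
rocker attempt to get argmax of an empty sequence
flaskcap attempt to get argmax of an empty sequence
stockcap [318.9 169. ] [6, 5, 9, 9, 71] [379.8 195.2] [3, 9, 6, 8, 16] tri [ 582.3 -202.1  151.3] [1.4, 1.4] [ 588.5 -211.8  145. ] [ 582.1 -204.5  145. ]
traycorner [593.6 329.5  16. ]
traycorner [575.5 182.   16. ]
traycorner [360.5 213.8  16. ]
traycorner [382.6 358.9  16. ]
mixer rear [631.8  77.8  76. ]
mixer rear [635.6 -42.4  76. ]
mixer front [469.6 -50.5  66. ]
mixer front [466.2  68.   66. ]
```

Call:
play_rows --deltas '[{"xyz": [3.8,1,0],"turn": 0,"jaw": 0.6},{"xyz": [7,4,0],"turn": 0,"jaw": 0.6},{"xyz": [10.5,7,0],"turn": 0,"jaw": 0.6},{"xyz": [13.5,10,0],"turn": 0,"jaw": 0.6},{"xyz": [16,13,0],"turn": 0,"jaw": 0.6}]'

```text
time_s: 2.22
eef_pos: [355.4, -491.8, 233.6]
tool_rot: [180.0, -0.0, 17.6]
force: [-0.3, -0.8, 0.9]
gripper_width: 60.6
finger_force: 0.0
```

Call:
play_rows --deltas '[{"xyz": [2,3.5,0],"turn": 0,"jaw": 0.6},{"xyz": [4,7,0],"turn": 0,"jaw": 0.6},{"xyz": [6,10.5,0],"turn": 0,"jaw": 0.6},{"xyz": [8,14,0],"turn": 0,"jaw": 0.6},{"xyz": [9,16,0],"turn": 0,"jaw": 0.6}]'

```text
time_s: 2.63
eef_pos: [446.5, -328.2, 233.9]
tool_rot: [-180.0, -0.1, 17.9]
force: [-0.6, 0.4, 0.4]
gripper_width: 55.0
finger_force: 0.0
```

```bash
cat > w.py <<'E'
import sys
from h import *
p=wrist(); s=telemetry.read_state(); print(s['time_s'],np.round(s['eef_pos'],1),np.round(s['tool_rot'],1),np.round(s['force'],1))
cv2.imwrite(f'pics/{sys.argv[1]}.png',p['color'])
for a in sys.argv[2:]:
    n,z=a.split(':');
    for l in landmark_of(n,p)[:2]: print(n,'lm',round(l['score'],2),np.round(l['pixel']),atz(p,l['pixel'],float(z)).round(1))
    for l in find_in(n,p)[:1]: print(n,'find',round(l['score'],2),np.round(l['pixel']),atz(p,l['pixel'],float(z)).round(1))
E
python3 w.py w1 vial_white:6 coaster_top:6 coaster:0 stock_bottle:0
```

```text
2.6833 [ 448.2 -324.9  234. ] [-179.9   -0.2   18.2] [ 1.8  2.8 -0.6]
vial_white lm 0.58 [233. 138.] [ 483.2 -266.2    6. ]
vial_white find 0.97 [227. 141.] [ 477.6 -261.3    6. ]
coaster_top lm 0.73 [243. 137.] [ 486.7 -275.7    6. ]
coaster_top lm 0.62 [241. 136.] [ 487.3 -274.     6. ]
coaster_top find 0.68 [227. 141.] [ 477.6 -261.3    6. ]
coaster lm 0.67 [242. 133.] [ 489.8 -273.4    0. ]
coaster find 0.63 [250. 128.] [ 497.3 -279.4    0. ]
stock_bottle lm 0.65 [212.  15.] [ 588.1 -213.1    0. ]
stock_bottle find 0.91 [204.  17.] [ 584.7 -206.8    0. ]
```

View pics/w1.png

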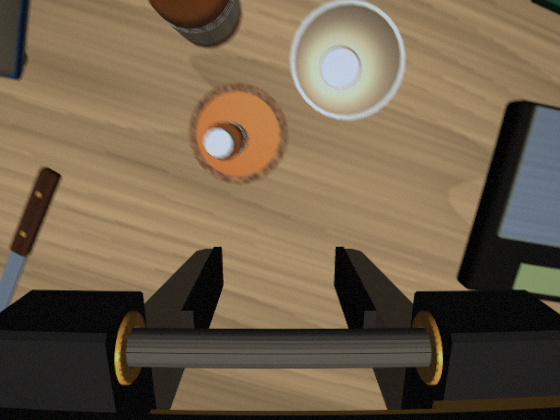

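The wrist view shows the white cap at (219,143) and the coaster disc centred on about (239,133). I convert both to positions.

```bash
cat > w1.py <<'E'
from h import *
from scipy.spatial.transform import Rotation as R
p=wrist(); s=telemetry.read_state(); print(np.round(s['eef_pos'],1))
im=p['color']; hsv=cv2.cvtColor(im,cv2.COLOR_BGR2HSV).astype(int)
def big(m):
    n,l,st,c=cv2.connectedComponentsWithStats(m.astype(np.uint8)); i=1+np.argmax(st[1:,4]); return c[i],st[i]
m=(hsv[...,1]<70)&(hsv[...,2]>140); k=np.zeros_like(m);k[115:185,185:260]=m[115:185,185:260]
c,st=big(k); print('cap',c,st,atz(p,c,96))
m=(hsv[...,0]<15)&(hsv[...,1]>170)&(hsv[...,2]>120);k=np.zeros_like(m);k[60:220,160:310]=m[60:220,160:310]
k=k.astype(np.uint8); pts=cv2.findContours(k,cv2.RETR_EXTERNAL,cv2.CHAIN_APPROX_NONE)[0]; e=cv2.fitEllipse(cv2.convexHull(max(pts,key=len))); print('coaster',e,atz(p,e[0],6))
E
python3 w1.py
```

```text
[ 443.1 -334.2  233.5]
cap [212.27328244 137.56641221] [199 123  28  30 655] [ 481.80039435 -267.51662526   96.        ]
coaster ((218.50083923339844, 126.89674377441406), (17.825454711914062, 31.172941207885742), 107.15040588378906) [ 485.62467856 -256.6527535     6.        ]
```

Call:
play_rows --deltas '[{"xyz": [1.8,3,0],"turn": 0,"jaw": 0.6},{"xyz": [3.6,6.1,-1],"turn": 0,"jaw": 0.6},{"xyz": [3.6,6.1,-4],"turn": 0,"jaw": 0.6},{"xyz": [3.6,6.1,-7],"turn": 0,"jaw": 0.6},{"xyz": [3.6,6.1,-9],"turn": 0,"jaw": 0.6}]'

```text
time_s: 3.55
eef_pos: [479.0, -271.6, 141.5]
tool_rot: [-179.9, 0.1, 17.7]
force: [-0.2, 0.2, -1.0]
gripper_width: 55.1
finger_force: 0.0
```

```bash
python3 w.py w2 vial_white:6 ; python3 - <<'E'
from h import *
p=wrist();s=telemetry.read_state(); print(np.round(s['eef_pos'],1))
h=cv2.cvtColor(p['color'],cv2.COLOR_BGR2HSV).astype(int); m=((h[...,1]<70)&(h[...,2]>140)).astype(np.uint8)
n,l,st,c=cv2.connectedComponentsWithStats(m)
for i in range(1,n):
    if st[i,4]>300: print(st[i],c[i],atz(p,c[i],96).round(1))
E
```

```text
3.6 [ 476.8 -270.9  138.1] [-179.7    0.3   17.6] [-1.2 -0.6 -1.7]
vial_white lm 0.57 [277. 206.] [ 481.2 -267.7    6. ]
vial_white find 0.78 [275. 220.] [ 470.4 -270.     6. ]
[ 479.8 -272.6  143.9]
[  363    35   151   157 14890] [431.01880457 120.11873741] [ 569.  -325.5   96. ]
[ 256  221   40   38 1170] [275.22478632 239.89487179] [ 482.  -267.6   96. ]
```

View pics/w2.png

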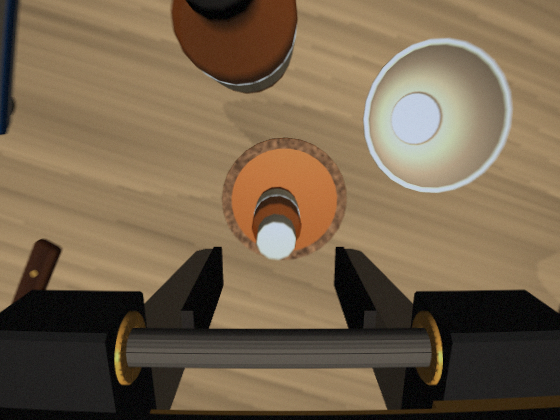

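The white cap (275,240) sits centrally between the jaws and nothing is near the fingers, so I descend and grip.

Call:
play_rows --deltas '[{"xyz": [0,0,-2.5],"turn": 0,"jaw": 0.6},{"xyz": [0,0,-5],"turn": 0,"jaw": 0.6},{"xyz": [0,0,-7.5],"turn": 0,"jaw": 0.6},{"xyz": [0,0,-9],"turn": 0,"jaw": 0.6},{"xyz": [0,0,-9],"turn": 0,"jaw": 0.6}]'

```text
time_s: 4.17
eef_pos: [479.0, -272.2, 52.5]
tool_rot: [-179.9, 0.1, 17.6]
force: [0.3, 0.3, -0.1]
gripper_width: 55.1
finger_force: 0.0
```

Call:
play_rows --deltas '[{"xyz": [0,0,0],"turn": 0,"jaw": 0.4},{"xyz": [0,0,0],"turn": 0,"jaw": 0.25},{"xyz": [0,0,0],"turn": 0,"jaw": 0.25},{"xyz": [0,0,0],"turn": 0,"jaw": 0.25},{"xyz": [0,0,0],"turn": 0,"jaw": 0.25}]'

```text
time_s: 4.58
eef_pos: [480.8, -272.5, 55.2]
tool_rot: [179.9, -0.1, 17.6]
force: [0.3, 0.9, 6.9]
gripper_width: 31.3
finger_force: 30.0
```

Call:
play_rows --deltas '[{"xyz": [0,0,1.5],"turn": 0,"jaw": 0.25},{"xyz": [0,0,5],"turn": 0,"jaw": 0.25},{"xyz": [0,0,9],"turn": 0,"jaw": 0.25},{"xyz": [0,1,13],"turn": 0,"jaw": 0.25},{"xyz": [0,3,16],"turn": 0,"jaw": 0.25}]'

```text
time_s: 5.0
eef_pos: [480.2, -244.5, 217.3]
tool_rot: [179.8, -0.1, 17.4]
force: [0.5, -0.1, -0.0]
gripper_width: 31.2
finger_force: 30.0
```

Call:
play_rows --deltas '[{"xyz": [-0.5,3,1],"turn": 0,"jaw": 0.25},{"xyz": [-1,7,1],"turn": 0,"jaw": 0.25},{"xyz": [-1.5,11,1],"turn": 0,"jaw": 0.25},{"xyz": [-2,15,1],"turn": 0,"jaw": 0.25},{"xyz": [-2.5,19,1],"turn": 0,"jaw": 0.25}]'

```text
time_s: 5.42
eef_pos: [454.2, -50.5, 224.3]
tool_rot: [179.9, -0.1, 17.6]
force: [1.2, 0.2, -1.5]
gripper_width: 31.3
finger_force: 30.0
```

Call:
play_rows --deltas '[{"xyz": [-0.5,4,0],"turn": 0,"jaw": 0.25},{"xyz": [-1,8,0],"turn": 0,"jaw": 0.25},{"xyz": [-1.5,12,0],"turn": 0,"jaw": 0.25},{"xyz": [-2,15.5,0],"turn": 0,"jaw": 0.25},{"xyz": [-2.5,19,0],"turn": 0,"jaw": 0.25}]'

```text
time_s: 5.83
eef_pos: [429.2, 139.7, 224.3]
tool_rot: [180.0, -0.1, 17.7]
force: [0.4, -0.3, -0.0]
gripper_width: 31.0
finger_force: 30.0
```

Call:
play_rows --deltas '[{"xyz": [-0.5,3,0],"turn": 0,"jaw": 0.25},{"xyz": [-1,6,0],"turn": 0,"jaw": 0.25},{"xyz": [-1,7,0],"turn": 0,"jaw": 0.25},{"xyz": [-1,7,0],"turn": 0,"jaw": 0.25},{"xyz": [-1,7,0],"turn": 0,"jaw": 0.25}]'

```text
time_s: 6.25
eef_pos: [419.9, 207.3, 223.6]
tool_rot: [180.0, 0.0, 17.7]
force: [-0.4, -1.0, -0.2]
gripper_width: 31.3
finger_force: 30.0
```

```bash
python3 w.py w3 vial_red:5 vial_blue:5 vial_black:5 vial_green:5 tray_in:5 ; python3 - <<'E'
from h import *
p=read_camera('top'); 
print(atz(p,landmark_of('vial_red',p)[0]['pixel'],5))
E
```

```text
6.3 [420.1 206.4 223.5] [179.9   0.   17.5] [-1.2 -1.1 -1.3]
vial_red lm 0.63 [235. 197.] [400.4 249.    5. ]
vial_red find 0.94 [229. 210.] [386.  251.3   5. ]
vial_blue lm 0.76 [198.  96.] [485.  310.1   5. ]
vial_blue find 0.6 [187.  91.] [486.1 321.8   5. ]
vial_black lm 0.69 [258. 135.] [467. 245.   5.]
vial_black find 0.95 [252. 134.] [466.1 250.6   5. ]
vial_green lm 0.87 [224.  30.] [550.  302.7   5. ]
vial_green find 0.78 [221.  18.] [558.8 308.9   5. ]
tray_in lm 0.64 [234. 110.] [482.7 273.9   5. ]
tray_in find 0.76 [234. 117.] [476.4 272.2   5. ]Traceback (most recent call last):
  File "<stdin>", line 3, in <module>
IndexError: list index out of range
```

View pics/w3.png

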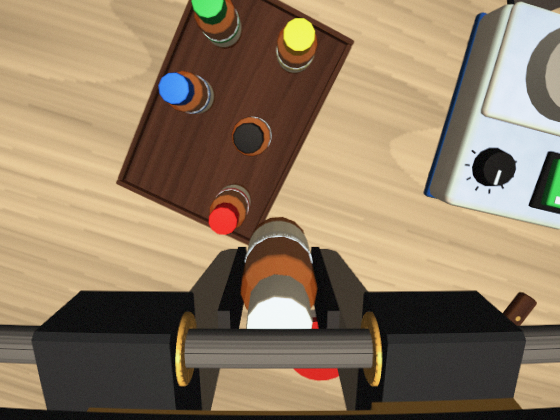

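Call:
play_rows --deltas '[{"xyz": [-0.4,3.5,0],"turn": 0,"jaw": 0.25},{"xyz": [-0.8,7,0],"turn": 0,"jaw": 0.25},{"xyz": [-1.2,10,0],"turn": 0,"jaw": 0.25},{"xyz": [-1.2,10.5,-2],"turn": 0,"jaw": 0.25},{"xyz": [-1.2,10.5,-5],"turn": 0,"jaw": 0.25}]'

```text
time_s: 7.32
eef_pos: [408.6, 317.5, 175.5]
tool_rot: [-179.8, -0.4, 17.9]
force: [-0.8, 0.4, -0.5]
gripper_width: 31.3
finger_force: 30.0
```

Call:
play_rows --deltas '[{"xyz": [0,0,-3.5],"turn": 0,"jaw": 0.25},{"xyz": [0,0,-7],"turn": 0,"jaw": 0.25},{"xyz": [0,0,-9.5],"turn": 0,"jaw": 0.25},{"xyz": [0,0,-11],"turn": 0,"jaw": 0.25},{"xyz": [0,0,-11.3],"turn": 0,"jaw": 0.25}]'

```text
time_s: 7.73
eef_pos: [406.1, 311.7, 57.6]
tool_rot: [179.9, 0.3, 17.6]
force: [0.2, 0.4, -0.4]
gripper_width: 31.4
finger_force: 30.0
```

```bash
python3 - <<'E'
from h import *
s=telemetry.read_state();print(s['eef_pos'],s['force'])
p=read_camera('side');q=read_camera('top')
for n in ['vial_white','vial_red','vial_blue','vial_black']:
    for k in (p,q):
        for l in landmark_of(n,k)[:1]: print(n,l['score'],l['pixel'],atz(k,l['pixel'],5).round(1))
cv2.imwrite('pics/s3.png',cv2.resize(p['color'][230:390,170:370],None,fx=3,fy=3))
E
```

```text
[406.1291384  311.69017987  57.63757726] [ 0.19907556  0.35679181 -0.3804844 ]
vial_white 0.53 [280.1, 351.2] [409.  310.5   5. ]
vial_red 0.81 [297.8, 334.1] [398.6 251.1   5. ]
vial_red 0.6 [172.6, 287.0] [403.4 249.7   5. ]
vial_blue 0.77 [254.9, 338.1] [475.2 308.7   5. ]
vial_blue 0.57 [146.9, 250.1] [490.2 310.5   5. ]
```

View pics/s3.png

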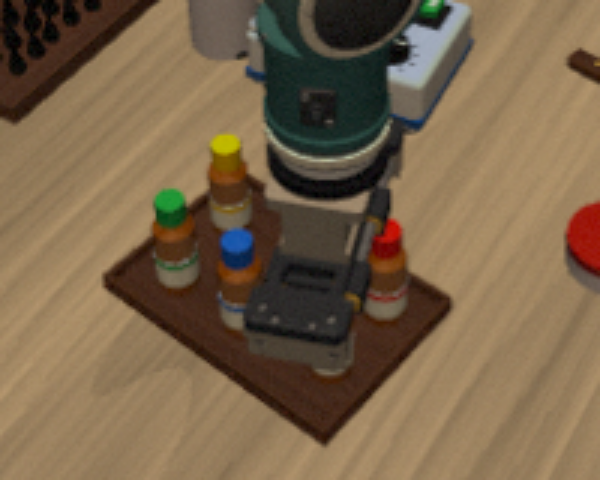

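The vial hangs over the free slot, clear of its neighbours. I lower it gently.

Call:
play_rows --deltas '[{"xyz": [0,0,0],"turn": 0,"jaw": 0.25},{"xyz": [0,0,-0.2],"turn": 0,"jaw": 0.25},{"xyz": [0,0,-0.4],"turn": 0,"jaw": 0.25},{"xyz": [0,0,-0.5],"turn": 0,"jaw": 0.25},{"xyz": [0,0,-0.6],"turn": 0,"jaw": 0.25}]'

```text
time_s: 8.65
eef_pos: [407.7, 312.9, 54.3]
tool_rot: [180.0, 0.0, 17.6]
force: [-1.0, 0.5, 2.8]
gripper_width: 31.5
finger_force: 30.0
```

Call:
play_rows --deltas '[{"xyz": [0,0,-0.1],"turn": 0,"jaw": 0.25},{"xyz": [0,0,-0.2],"turn": 0,"jaw": 0.25},{"xyz": [0,0,-0.2],"turn": 0,"jaw": 0.25},{"xyz": [0,0,-0.2],"turn": 0,"jaw": 0.25},{"xyz": [0,0,-0.2],"turn": 0,"jaw": 0.25}]'

```text
time_s: 9.07
eef_pos: [407.8, 313.0, 54.2]
tool_rot: [179.9, -0.0, 17.6]
force: [-3.5, -3.8, 17.1]
gripper_width: 31.6
finger_force: 30.0
```

Call:
play_rows --deltas '[{"xyz": [0,0,0.1],"turn": 0,"jaw": 0.25},{"xyz": [0,0,0.2],"turn": 0,"jaw": 0.25},{"xyz": [0,0,0.2],"turn": 0,"jaw": 0.38},{"xyz": [0,0,0.2],"turn": 0,"jaw": 0.44},{"xyz": [0,0,0.2],"turn": 0,"jaw": 0.44}]'

```text
time_s: 9.48
eef_pos: [407.8, 312.9, 54.4]
tool_rot: [-180.0, 0.0, 17.6]
force: [-0.4, 0.1, 0.0]
gripper_width: 40.5
finger_force: 0.0
```

Call:
play_rows --deltas '[{"xyz": [0,0,0],"turn": 0,"jaw": 0.45},{"xyz": [0,0,2],"turn": 0,"jaw": 0.45},{"xyz": [0,0,5],"turn": 0,"jaw": 0.45},{"xyz": [0,0,9],"turn": 0,"jaw": 0.45},{"xyz": [0,0,13],"turn": 0,"jaw": 0.45}]'

```text
time_s: 9.9
eef_pos: [407.0, 312.5, 185.2]
tool_rot: [180.0, 0.2, 17.7]
force: [0.9, 0.4, 0.6]
gripper_width: 41.3
finger_force: 0.0
```

```bash
python3 w.py w4 vial_white:5 vial_red:5 switch_press:78
```

```text
9.95 [410.4 316.1 193.2] [-179.8   -0.6   17.7] [1.8 1.4 4.8]
vial_white lm 0.73 [278. 192.] [412.1 316.2   5. ]
vial_white find 0.98 [275. 209.] [396.6 314.    5. ]
vial_red lm 0.74 [342. 226.] [399.8 249.5   5. ]
vial_red find 0.62 [354. 239.] [391.5 234.8   5. ]
switch_press find 0.23 [340. 128.] [480.5 293.8  78. ]
```

Call:
play_rows --deltas '[{"xyz": [0.3,-1,4.0],"turn": 0,"jaw": 0.45},{"xyz": [0.6,-5,4.4],"turn": -5,"jaw": 0.45},{"xyz": [1,-9,4.4],"turn": -10,"jaw": 0.3},{"xyz": [1.5,-13,4.4],"turn": -15,"jaw": 0.1},{"xyz": [2,-17,4.4],"turn": -15,"jaw": 0}]'

```text
time_s: 10.67
eef_pos: [427.0, 141.0, 227.4]
tool_rot: [180.0, 0.1, 2.5]
force: [1.4, -0.5, -0.3]
gripper_width: 23.3
finger_force: 0.0
```

Call:
play_rows --deltas '[{"xyz": [0.3,-4,0],"turn": 0,"jaw": 0},{"xyz": [0.6,-8,0],"turn": 0,"jaw": 0},{"xyz": [1,-12,0],"turn": 0,"jaw": 0},{"xyz": [1,-14.5,0],"turn": 0,"jaw": 0},{"xyz": [1,-14.7,0],"turn": 0,"jaw": 0}]'

```text
time_s: 11.08
eef_pos: [436.8, -9.4, 227.0]
tool_rot: [179.9, 0.2, 2.2]
force: [0.2, -0.7, -0.6]
gripper_width: 0.2
finger_force: 0.0
```

Call:
play_rows --deltas '[{"xyz": [0,0,0],"turn": 0,"jaw": 0},{"xyz": [0,0,0],"turn": 0,"jaw": 0},{"xyz": [0,0,0],"turn": 0,"jaw": 0},{"xyz": [0,0,0],"turn": 0,"jaw": 0},{"xyz": [0,0,0],"turn": 0,"jaw": 0}]'

```text
time_s: 11.5
eef_pos: [437.7, -2.8, 228.4]
tool_rot: [-180.0, 0.0, 2.8]
force: [-0.2, 0.5, 0.3]
gripper_width: 0.2
finger_force: 0.0
```

```bash
python3 w.py w5 switch_press:79 cup_seat:108 mixer:0 mixer_switch:76 mixer_cup:120
```

```text
11.55 [437.8  -3.  228.5] [-180.     0.     2.7] [-0.1 -0.3 -0.1]
switch_press lm 0.68 [299. 131.] [499.5 -15.   79. ]
switch_press find 0.75 [300. 113.] [513.9 -14.7  79. ]
cup_seat find 0.73 [265.  79.] [534.7  13.  108. ]
mixer lm 0.72 [266.  74.] [551.1  16.3   0. ]
mixer lm 0.49 [ 13. 141.] [476.5 278.4   0. ]
mixer find 0.58 [262.  81.] [544.1  20.2   0. ]Traceback (most recent call last):
  File "w.py", line 7, in <module>
    for l in landmark_of(n,p)[:2]: print(n,'lm',round(l['score'],2),np.round(l['pixel']),atz(p,l['pixel'],float(z)).round(1))
             ~~~~~~~~~~~^^^^^
ValueError: it knows: bowl, coaster, coaster_top, cup_seat, flask, mixer, stock_bottle, switch_press, tray, tray_in, vial_black, vial_blue, vial_green, vial_red, vial_white, vial_yellow
```

View pics/w5.png

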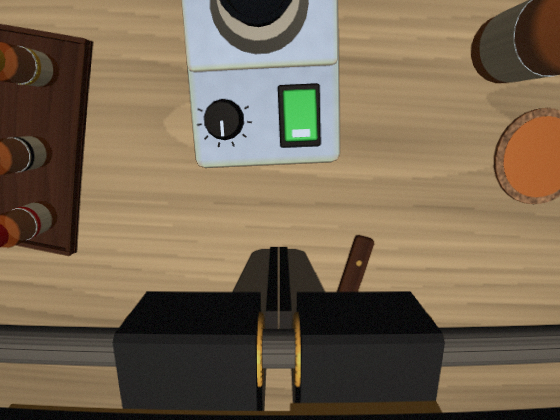

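Mixer seen: rocker at (299,115) with the white mark at (301,132), front half up; dial at (223,120) is well clear of where the closed fingers will go.

Call:
play_rows --deltas '[{"xyz": [2.7,-0.6,0],"turn": 0,"jaw": 0},{"xyz": [5.4,-1.2,-1],"turn": 0,"jaw": 0},{"xyz": [5.4,-1.3,-5],"turn": 0,"jaw": 0},{"xyz": [5.4,-1.3,-9],"turn": 0,"jaw": 0},{"xyz": [5.4,-1.3,-11.5],"turn": 0,"jaw": 0}]'

```text
time_s: 12.27
eef_pos: [490.5, -17.4, 110.6]
tool_rot: [-180.0, 0.2, 2.6]
force: [-0.5, 0.2, -0.3]
gripper_width: 0.7
finger_force: 0.0
```

Call:
play_rows --deltas '[{"xyz": [0,0,0],"turn": 0,"jaw": 0},{"xyz": [0,0,0],"turn": 0,"jaw": 0},{"xyz": [0,0,-0.2],"turn": 0,"jaw": 0},{"xyz": [0,0,-0.4],"turn": 0,"jaw": 0},{"xyz": [0,0,-0.6],"turn": 0,"jaw": 0}]'

```text
time_s: 12.68
eef_pos: [493.1, -17.1, 109.3]
tool_rot: [180.0, -0.2, 2.6]
force: [0.3, 0.3, -0.1]
gripper_width: 0.7
finger_force: 0.0
```

Call:
play_rows --deltas '[{"xyz": [0,0,-0.1],"turn": 0,"jaw": 0},{"xyz": [0,0,-0.2],"turn": 0,"jaw": 0},{"xyz": [0,0,-0.3],"turn": 0,"jaw": 0},{"xyz": [0,0,-0.4],"turn": 0,"jaw": 0},{"xyz": [0,0,-0.5],"turn": 0,"jaw": 0}]'

```text
time_s: 13.1
eef_pos: [491.8, -17.1, 102.6]
tool_rot: [180.0, -0.0, 2.6]
force: [0.4, 0.1, -0.1]
gripper_width: 0.4
finger_force: 0.0
```

```bash
python3 - <<'E'
from h import *
s=telemetry.read_state();print(s['eef_pos'],s['force'])
p=read_camera('side');cv2.imwrite('pics/s5.png',cv2.resize(p['color'][180:280,240:350],None,fx=6,fy=6,interpolation=cv2.INTER_CUBIC))
E
```

```text
[491.84239252 -17.05452722 102.6159231 ] [ 0.40951724  0.0797626  -0.06270046]
```

View pics/s5.png

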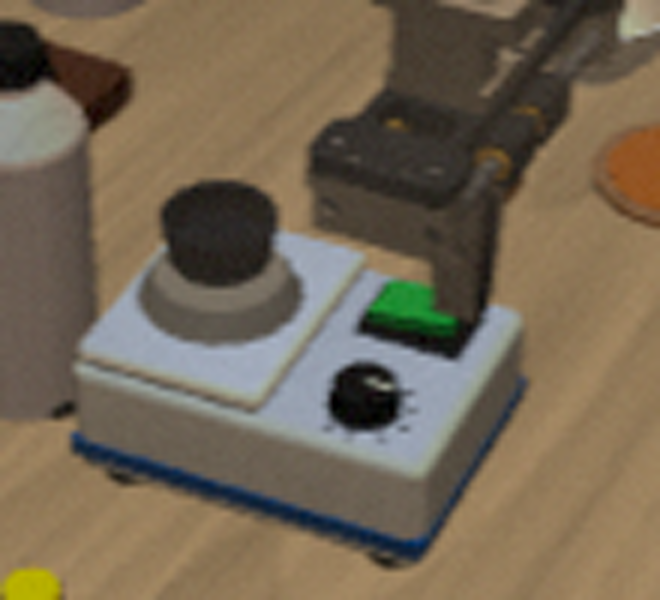

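The fingertip is over the front half of the rocker. I press down in small steps.

Call:
play_rows --deltas '[{"xyz": [0,0,-0.1],"turn": 0,"jaw": 0},{"xyz": [0,0,-0.2],"turn": 0,"jaw": 0},{"xyz": [0,0,-0.3],"turn": 0,"jaw": 0},{"xyz": [0,0,-0.4],"turn": 0,"jaw": 0},{"xyz": [0,0,-0.5],"turn": 0,"jaw": 0}]'

```text
time_s: 13.57
eef_pos: [490.8, -17.1, 97.5]
tool_rot: [180.0, 0.1, 2.6]
force: [-5.1, -0.6, 10.8]
gripper_width: 0.3
finger_force: 6.2
```

Call:
play_rows --deltas '[{"xyz": [0,0,-0.1],"turn": 0,"jaw": 0},{"xyz": [0,0,-0.2],"turn": 0,"jaw": 0},{"xyz": [0,0,-0.3],"turn": 0,"jaw": 0},{"xyz": [0,0,-0.3],"turn": 0,"jaw": 0},{"xyz": [0,0,-0.3],"turn": 0,"jaw": 0}]'

```text
time_s: 13.98
eef_pos: [490.9, -17.2, 97.0]
tool_rot: [179.9, 0.1, 2.6]
force: [-11.7, -0.1, 30.2]
gripper_width: 0.3
finger_force: 16.3
```

Call:
play_rows --deltas '[{"xyz": [0,0,0.5],"turn": 0,"jaw": 0},{"xyz": [0,0,2],"turn": 0,"jaw": 0},{"xyz": [-1,0,5],"turn": 0,"jaw": 0.2},{"xyz": [-3,0.5,8],"turn": 0,"jaw": 0.4},{"xyz": [-5.4,1,11],"turn": 0,"jaw": 0.45}]'

```text
time_s: 14.4
eef_pos: [437.9, -6.9, 205.3]
tool_rot: [-180.0, -0.0, 2.6]
force: [0.6, 0.7, 1.6]
gripper_width: 18.2
finger_force: 0.0
```

```bash
python3 w.py w6 switch_press:76; python3 - <<'E'
from h import *
a=cv2.imread('pics/w5.png')[80:160,260:350];b=cv2.imread('pics/w6.png')
n=find_in.__name__
cv2.imwrite('pics/cmp.png',np.hstack([cv2.resize(a,(360,320)),cv2.resize(b[40:200,220:400],(405,360))[:320]]))
E
```

```text
14.45 [436.1  -5.7 210.3] [179.9  -0.3   2.7] [-3.2  0.6  1.8]
switch_press lm 0.83 [296. 135.] [497.2 -15.7  76. ]
switch_press find 0.62 [256.  83.] [532.6  15.   76. ]
```

View pics/cmp.png

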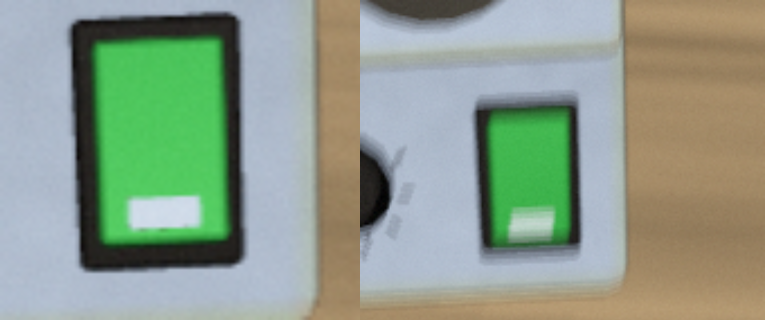

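Call:
play_rows --deltas '[{"xyz": [0,0.3,2.4],"turn": 0,"jaw": 0.45},{"xyz": [0,0.3,2.4],"turn": 0,"jaw": 0.45},{"xyz": [0,0.3,2.4],"turn": 0,"jaw": 0.45},{"xyz": [0,0.3,2.4],"turn": 0,"jaw": 0.45},{"xyz": [0,0.3,2.4],"turn": 0,"jaw": 0.45}]'

```text
time_s: 14.97
eef_pos: [437.3, -4.2, 227.1]
tool_rot: [-180.0, 0.1, 2.6]
force: [0.7, 0.3, -0.4]
gripper_width: 41.3
finger_force: 0.0
```

Call:
play_rows --deltas '[{"xyz": [0,0,0],"turn": 0,"jaw": 0.45},{"xyz": [0,0,0],"turn": 0,"jaw": 0.45},{"xyz": [0,0,0],"turn": 0,"jaw": 0.45},{"xyz": [0,0,0],"turn": 0,"jaw": 0.45},{"xyz": [0,0,0],"turn": 0,"jaw": 0.45}]'

```text
time_s: 15.38
eef_pos: [437.8, -4.1, 228.5]
tool_rot: [-180.0, 0.0, 2.6]
force: [0.0, -0.7, 0.6]
gripper_width: 41.2
finger_force: 0.0
```

```bash
python3 w.py w7 switch_press:76; python3 - <<'E'
from h import *
def an(im):
    h=cv2.cvtColor(im,cv2.COLOR_BGR2HSV).astype(int)
    m=np.zeros(h.shape[:2],bool);m[70:165,270:345]=True
    g=m&(h[...,0]>45)&(h[...,0]<80)&(h[...,1]>120); n,l,s,c=cv2.connectedComponentsWithStats(g.astype(np.uint8)); i=1+np.argmax(s[1:,4]);print('green',s[i],c[i].round(2),im[l==i].mean(0).round(0))
    w=np.zeros_like(m);x,y,ww,hh=s[i][:4];w[y:y+hh,x+2:x+ww-2]=True;w&=(h[...,1]<60)&(h[...,2]>150)
    print('mark',np.argwhere(w).mean(0).round(2),w.sum())
    k=m&(h[...,2]<50); r=np.argwhere(k);print('dark',r.min(0),r.max(0),r.mean(0))
    print('col300 V',h[78:152,290,2])
a=cv2.imread('pics/w5.png');b=cv2.imread('pics/w7.png');an(a);an(b)
print(cv2.phaseCorrelate(cv2.cvtColor(a[150:170,195:340],6).astype(np.float32),cv2.cvtColor(b[150:170,195:340],6).astype(np.float32)))
p=wrist();s=telemetry.read_state();E=p['extrinsics']
print('eef',s['eef_pos'],'cam',E[:3,3],p['fy'],p['cy'])
def proj(pt):
    q=np.linalg.inv(E)@np.r_[pt,1];u=q[:2]/q[2];u=u*(1+p['k1']*(u@u));return [p['fx']*u[0]+p['cx'],p['fy']*u[1]+p['cy']]
# predicted mark/front/rear rows for tilt t (front-up positive), pivot from the housing centre
o=atz(p,[(278+321)/2,(84+147)/2],72);print('housing centre',o.round(1))
for t in (.16,.32,0,-.16,-.32):
    for zt in (0,2): print(t,zt,[np.round(proj([o[0]-d*np.cos(t)+zt*np.sin(t),o[1],76+d*np.sin(t)+zt*np.cos(t)]),1)[1] for d in (20,14,-20)])
E
```

```text
15.4333 [437.8  -4.1 228.5] [180.    0.    2.6] [0.1 0.3 0.5]
switch_press lm 0.89 [298. 134.] [496.8 -15.9  76. ]
switch_press find 0.57 [295. 114.] [512.7 -12.4  76. ]
green [ 283   89   35   53 1578] [299.65 113.14] [ 86. 184.  72.]
mark [132.65 300.72] 136
dark [ 84 278] [146 319] [115.12031048 297.24062096]
col300 V [200 200 202 200 200 188  86  23  33  40  44  56 115 175 195 195 195 201
 198 195 197 200 197 198 199 197 197 202 199 198 204 201 200 200 201 200
 200 202 200 197 205 201 203 205 199 203 201 204 203 204 205 202 205 201
 205 206 204 204 206 206 205 181 148  62  35  34  39  34  21  92 205 204
 204 202]
green [ 281   89   34   53 1573] [297.83 112.94] [ 70. 164.  56.]
mark [134.11 298.51] 127
dark [ 83 276] [146 318] [114.73863636 295.96717172]
col300 V [198 195 194 196 196 181  83  22  36  38  38  50  96 151 171 178 178 180
 179 180 180 179 178 180 178 176 178 179 178 175 179 177 176 175 174 178
 174 176 171 179 177 175 175 174 176 174 173 174 178 176 172 173 173 184
 203 199 202 175 192 191 193 168 146 102  36  35  37  32  31 110 199 198
 197 198]
((-1.388264288496842, -0.1746085640767987), 0.9073219585418701)
eef [437.83226338  -4.04453975 228.63601481] cam [5.05846615e+02 2.94072949e-01 3.79506234e+02] 370.39953550183606 215.24034819718713
housing centre [511.9 -16.1  72. ]
0.16 0 [np.float64(140.7), np.float64(133.2), np.float64(90.0)]
0.16 2 [np.float64(140.5), np.float64(132.8), np.float64(89.3)]
0.32 0 [np.float64(140.0), np.float64(132.6), np.float64(91.3)]
0.32 2 [np.float64(139.3), np.float64(131.8), np.float64(90.3)]
0 0 [np.float64(140.9), np.float64(133.3), np.float64(89.3)]
0 2 [np.float64(141.0), np.float64(133.4), np.float64(89.1)]
-0.16 0 [np.float64(140.4), np.float64(133.0), np.float64(89.3)]
-0.16 2 [np.float64(140.9), np.float64(133.5), np.float64(89.5)]
-0.32 0 [np.float64(139.2), np.float64(132.3), np.float64(89.9)]
-0.32 2 [np.float64(140.1), np.float64(133.1), np.float64(90.6)]
```

Call:
play_rows --deltas '[{"xyz": [3,-0.6,0],"turn": 0,"jaw": 0},{"xyz": [6,-1.1,-1],"turn": 0,"jaw": 0},{"xyz": [6,-1.1,-5],"turn": 0,"jaw": 0},{"xyz": [6,-1.1,-9],"turn": 0,"jaw": 0},{"xyz": [6,-1.1,-11.5],"turn": 0,"jaw": 0}]'

```text
time_s: 16.0
eef_pos: [496.5, -15.2, 110.5]
tool_rot: [-180.0, 0.2, 2.6]
force: [-0.0, -0.2, -0.0]
gripper_width: 10.0
finger_force: 0.0
```

Call:
play_rows --deltas '[{"xyz": [0,0,-0.2],"turn": 0,"jaw": 0},{"xyz": [0,0,-0.5],"turn": 0,"jaw": 0},{"xyz": [0,0,-0.9],"turn": 0,"jaw": 0},{"xyz": [0,0,-1.3],"turn": 0,"jaw": 0},{"xyz": [0,0,-1.3],"turn": 0,"jaw": 0}]'

```text
time_s: 16.42
eef_pos: [498.6, -15.1, 101.5]
tool_rot: [180.0, -0.1, 2.6]
force: [0.6, 0.4, 0.1]
gripper_width: 0.3
finger_force: 0.0
```

Call:
play_rows --deltas '[{"xyz": [0,0,-0.1],"turn": 0,"jaw": 0},{"xyz": [0,0,-0.2],"turn": 0,"jaw": 0},{"xyz": [0,0,-0.2],"turn": 0,"jaw": 0},{"xyz": [0,0,-0.2],"turn": 0,"jaw": 0},{"xyz": [0,0,-0.2],"turn": 0,"jaw": 0}]'

```text
time_s: 16.83
eef_pos: [498.4, -15.1, 99.1]
tool_rot: [180.0, -0.1, 2.6]
force: [-0.3, -0.4, 3.1]
gripper_width: 0.9
finger_force: 1.3
```

Call:
play_rows --deltas '[{"xyz": [0,0,-0.1],"turn": 0,"jaw": 0},{"xyz": [0,0,-0.2],"turn": 0,"jaw": 0},{"xyz": [0,0,-0.2],"turn": 0,"jaw": 0},{"xyz": [0,0,-0.2],"turn": 0,"jaw": 0},{"xyz": [0,0,-0.2],"turn": 0,"jaw": 0}]'

```text
time_s: 17.25
eef_pos: [498.6, -15.1, 98.6]
tool_rot: [180.0, -0.1, 2.6]
force: [-4.7, -0.4, 19.1]
gripper_width: 0.4
finger_force: 9.7
```

Contact is about 1.5 mm higher 7 mm nearer the pivot, and hard, so the rocker is tilted past level: it is on. Now the red vial.

Call:
play_rows --deltas '[{"xyz": [0,0,1],"turn": 0,"jaw": 0},{"xyz": [0,0,4],"turn": 0,"jaw": 0},{"xyz": [-1,1,8],"turn": 0,"jaw": 0.2},{"xyz": [-2.5,3,11],"turn": 0,"jaw": 0.4},{"xyz": [-4.5,6,13],"turn": 0,"jaw": 0.5}]'

```text
time_s: 17.67
eef_pos: [454.1, 43.9, 229.5]
tool_rot: [180.0, -0.2, 2.4]
force: [2.3, 0.9, 0.6]
gripper_width: 18.2
finger_force: 0.0
```

Call:
play_rows --deltas '[{"xyz": [-1.2,3.8,0],"turn": 0,"jaw": 0.55},{"xyz": [-2.4,7.6,0],"turn": 0,"jaw": 0.55},{"xyz": [-3.6,11.4,0],"turn": 0,"jaw": 0.55},{"xyz": [-4.8,15,0],"turn": 0,"jaw": 0.55},{"xyz": [-6.0,18,0],"turn": 0,"jaw": 0.55}]'

```text
time_s: 18.08
eef_pos: [391.5, 227.3, 227.0]
tool_rot: [-180.0, -0.0, 2.7]
force: [1.1, 0.0, 0.0]
gripper_width: 49.5
finger_force: 0.0
```

Call:
play_rows --deltas '[{"xyz": [-0.6,2,0],"turn": 0,"jaw": 0.55},{"xyz": [-0.6,2,0],"turn": 0,"jaw": 0.55},{"xyz": [-0.6,2,0],"turn": 0,"jaw": 0.55},{"xyz": [-0.6,2,0],"turn": 0,"jaw": 0.55},{"xyz": [-0.6,2,0],"turn": 0,"jaw": 0.55}]'

```text
time_s: 18.5
eef_pos: [387.3, 243.5, 226.4]
tool_rot: [180.0, 0.0, 2.5]
force: [-0.1, -0.5, -0.2]
gripper_width: 50.2
finger_force: 0.0
```

```bash
python3 w.py w8 vial_red:5 vial_white:5 vial_black:5; python3 - <<'E'
from h import *
p=wrist();h=cv2.cvtColor(p['color'],cv2.COLOR_BGR2HSV).astype(int)
for nm,m in (('red',((h[...,0]<5)|(h[...,0]>174))&(h[...,1]>170)&(h[...,2]>110)),('white',(h[...,1]<70)&(h[...,2]>140))):
    n,l,s,c=cv2.connectedComponentsWithStats(m.astype(np.uint8))
    for i in range(1,n):
        if s[i,4]>250: print(nm,s[i],c[i].round(1),atz(p,c[i],94).round(1))
E
```

```text
18.55 [387.3 243.5 226.5] [180.    0.    2.5] [1.1 0.8 0. ]
vial_red lm 0.65 [273. 179.] [399.2 251.2   5. ]
vial_red find 0.73 [273. 187.] [391.1 250.4   5. ]
vial_white lm 0.7 [211. 166.] [409.4 314.    5. ]
vial_white find 0.84 [198. 172.] [403.4 327.1   5. ]
vial_black lm 0.56 [279. 112.] [464.5 248.    5. ]
vial_black find 0.83 [281. 105.] [471.5 245.6   5. ]
red [262 180  29  30 663] [275.6 194.8] [399.9 248.9  94. ]
red [385 276  46  24 576] [406.  284.6] [328.5 136.6  94. ]
white [ 489    0   71  122 5221] [523.2  70.8] [502.7  68.7  94. ]
white [ 506    0   54   22 1173] [532.6  10.5] [545.2  68.3  94. ]
white [176 165  29  29 641] [190.2 178.9] [409.4 315.4  94. ]
white [542 289  18  27 301] [551.3 301.3] [316.8   3.8  94. ]
```

Call:
play_rows --deltas '[{"xyz": [1.2,0.6,-1],"turn": 0,"jaw": 0.5},{"xyz": [1.2,0.6,-4],"turn": 0,"jaw": 0.5},{"xyz": [1.2,0.6,-7.5],"turn": 0,"jaw": 0.5},{"xyz": [1.2,0.6,-11],"turn": 0,"jaw": 0.5},{"xyz": [1.2,0.6,-13.5],"turn": 0,"jaw": 0.5}]'

```text
time_s: 19.32
eef_pos: [398.0, 250.2, 89.2]
tool_rot: [180.0, 0.1, 2.6]
force: [0.7, -1.1, 0.2]
gripper_width: 46.1
finger_force: 0.0
```

Call:
play_rows --deltas '[{"xyz": [0,0,-1.5],"turn": 0,"jaw": 0.5},{"xyz": [0,0,-3],"turn": 0,"jaw": 0.5},{"xyz": [0,0,-3.9],"turn": 0,"jaw": 0.5},{"xyz": [0,0,-3.9],"turn": 0,"jaw": 0.5},{"xyz": [0,0,-3.9],"turn": 0,"jaw": 0.5}]'

```text
time_s: 19.73
eef_pos: [398.8, 251.1, 52.6]
tool_rot: [180.0, 0.0, 2.6]
force: [-0.8, 0.0, 0.1]
gripper_width: 45.8
finger_force: 0.0
```

Call:
play_rows --deltas '[{"xyz": [0,0,0],"turn": 0,"jaw": 0.4},{"xyz": [0,0,0],"turn": 0,"jaw": 0.25},{"xyz": [0,0,0],"turn": 0,"jaw": 0.25},{"xyz": [0,0,0],"turn": 0,"jaw": 0.25},{"xyz": [0,0,0],"turn": 0,"jaw": 0.25}]'

```text
time_s: 20.15
eef_pos: [399.5, 251.1, 53.5]
tool_rot: [-180.0, -0.1, 2.6]
force: [-0.7, -2.7, 6.9]
gripper_width: 31.2
finger_force: 30.0
```

Call:
play_rows --deltas '[{"xyz": [0,0,1.5],"turn": 0,"jaw": 0.25},{"xyz": [0,0,5],"turn": 0,"jaw": 0.25},{"xyz": [0,0,9],"turn": 0,"jaw": 0.25},{"xyz": [0,0,13],"turn": 0,"jaw": 0.25},{"xyz": [0.4,-1,17],"turn": 0,"jaw": 0.25}]'

```text
time_s: 20.57
eef_pos: [401.5, 242.5, 224.5]
tool_rot: [-179.9, 0.0, 2.8]
force: [0.9, 0.3, -0.7]
gripper_width: 31.3
finger_force: 30.0
```

Call:
play_rows --deltas '[{"xyz": [1.5,-3.4,1.5],"turn": 0,"jaw": 0.25},{"xyz": [3,-7,1.5],"turn": 0,"jaw": 0.25},{"xyz": [4.5,-10.5,1.5],"turn": 0,"jaw": 0.25},{"xyz": [6,-14,1.5],"turn": 0,"jaw": 0.25},{"xyz": [7.5,-17.5,1.5],"turn": 0,"jaw": 0.25}]'

```text
time_s: 20.98
eef_pos: [478.1, 64.2, 238.1]
tool_rot: [180.0, -0.1, 2.6]
force: [1.1, -0.5, -0.7]
gripper_width: 31.1
finger_force: 30.0
```

Call:
play_rows --deltas '[{"xyz": [1,-3,0],"turn": 0,"jaw": 0.25},{"xyz": [1.9,-5.2,0],"turn": 0,"jaw": 0.25},{"xyz": [1.9,-5.2,0],"turn": 0,"jaw": 0.25},{"xyz": [1.9,-5.2,0],"turn": 0,"jaw": 0.25},{"xyz": [1.9,-5.2,0],"turn": 0,"jaw": 0.25}]'

```text
time_s: 21.4
eef_pos: [496.4, 14.9, 237.5]
tool_rot: [-180.0, 0.0, 2.7]
force: [-0.5, -0.2, 0.0]
gripper_width: 31.5
finger_force: 30.0
```

```bash
python3 w.py w9 cup_seat:108 mixer:0 switch_press:76; python3 - <<'E'
from h import *
p=wrist();g=cv2.GaussianBlur(cv2.cvtColor(p['color'],6),(5,5),0)
for l in landmark_of('cup_seat',p): print(l)
c=cv2.HoughCircles(g[:260,150:420],cv2.HOUGH_GRADIENT,1,8,param1=80,param2=25,minRadius=20,maxRadius=70)
for x,y,r in (c[0][:8] if c is not None else []): print([x+150,y,r],atz(p,[x+150,y],120).round(1),atz(p,[x+150,y],89).round(1))
m=(g<55).astype(np.uint8);m[225:]=0
n,l,s,ce=cv2.connectedComponentsWithStats(m)
for i in range(1,n):
    if s[i,4]>300: print('dark',s[i],ce[i].round(1),atz(p,ce[i],120).round(1))
E
```

```text
21.45 [496.4  15.3 237.6] [-180.     0.     2.7] [ 0.7  0.3 -1.5]
cup_seat lm 0.96 [280.  78.] [595.4  19.6 108. ]
cup_seat find 0.85 [278.  80.] [594.2  21.  108. ]
mixer lm 0.64 [278. 131.] [555.4  19.9   0. ]
mixer find 0.89 [281. 125.] [562.   16.9   0. ]
switch_press lm 0.91 [314. 202.] [499.2 -13.8  76. ]
switch_press find 0.84 [316. 187.] [511.8 -14.8  76. ]
{'pixel': [280.0, 82.7], 'score': 0.94}
{'pixel': [64.6, 207.2], 'score': 0.65}
[np.float32(278.5), np.float32(84.5), np.float32(47.1)] [590.2  20.5 120. ] [593.1  20.6  89. ]
[np.float32(294.5), np.float32(81.5), np.float32(62.8)] [592.7   9.5 120. ] [595.9   8.4  89. ]
[np.float32(275.5), np.float32(76.5), np.float32(40.7)] [595.4  22.8 120. ] [598.9  23.2  89. ]
[np.float32(264.5), np.float32(86.5), np.float32(59.2)] [588.4  30.1 120. ] [591.1  31.4  89. ]
[np.float32(284.5), np.float32(78.5), np.float32(43.2)] [594.3  16.5 120. ] [597.8  16.2  89. ]
[np.float32(275.5), np.float32(197.5), np.float32(60.5)] [510.4  18.9 120. ] [504.2  18.9  89. ]
[np.float32(280.5), np.float32(187.5), np.float32(54.0)] [518.1  15.6 120. ] [512.7  15.2  89. ]
[np.float32(286.5), np.float32(69.5), np.float32(50.5)] [600.3  15.4 120. ] [604.4  15.   89. ]
dark [ 241   40   74   77 4441] [277.6  78.1] [594.4  21.3 120. ]
dark [ 517   74   41   75 1140] [531.2 112.9] [ 581.8 -162.8  120. ]
dark [475  84  22  57 354] [482.3 113.3] [ 579. -126.  120.]
dark [    0    86   116   139 10866] [ 58.8 158.8] [532.3 180.1 120. ]
dark [296 158  37  56 512] [310.2 179. ] [525.4  -5.8 120. ]
dark [226 172  36  34 884] [243.7 187.7] [516.7  42.6 120. ]
```

View pics/w9.png

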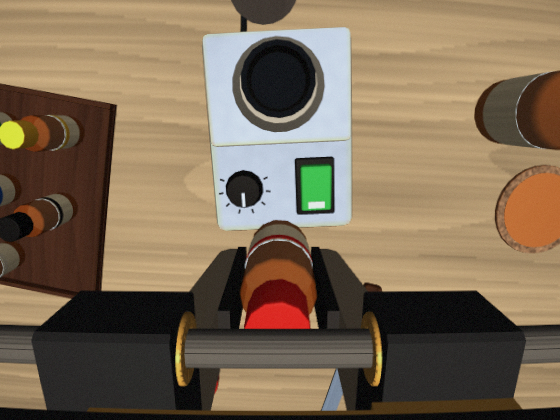

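The mixer is in view: cup centred on about (278,78), rocker with the mark end now dark-edged at (315,203), and the red vial held straight. I move above the cup.

Call:
play_rows --deltas '[{"xyz": [3.5,0.2,0],"turn": 0,"jaw": 0.25},{"xyz": [7,0.4,0],"turn": 0,"jaw": 0.25},{"xyz": [9.5,0.5,0],"turn": 0,"jaw": 0.25},{"xyz": [9.8,0.5,-2],"turn": 0,"jaw": 0.25},{"xyz": [9.8,0.5,-4.5],"turn": 0,"jaw": 0.25}]'

```text
time_s: 22.27
eef_pos: [597.9, 19.4, 193.5]
tool_rot: [-180.0, -0.3, 2.6]
force: [0.7, 0.5, -1.2]
gripper_width: 31.4
finger_force: 30.0
```

Call:
play_rows --deltas '[{"xyz": [0,0,0],"turn": 0,"jaw": 0.25},{"xyz": [0,0,0],"turn": 0,"jaw": 0.25},{"xyz": [0,0,0],"turn": 0,"jaw": 0.25},{"xyz": [0,0,0],"turn": 0,"jaw": 0.25},{"xyz": [0,0,0],"turn": 0,"jaw": 0.25}]'

```text
time_s: 22.68
eef_pos: [595.5, 19.0, 194.3]
tool_rot: [180.0, -0.1, 2.6]
force: [-0.3, 0.3, -0.4]
gripper_width: 31.6
finger_force: 30.0
```

```bash
python3 - <<'E'
from h import *
s=telemetry.read_state();print(np.round(s['eef_pos'],1),np.round(s['tool_rot'],1))
P=[read_camera('side'),read_camera('top')]
for n in ('cup_seat','vial_red','mixer'):
    for k in P:
        for l in landmark_of(n,k)[:1]: print(n,l['score'],np.round(l['pixel'],1),atz(k,l['pixel'],{'cup_seat':108,'vial_red':145,'mixer':0}[n]).round(1))
E
```

```text
[595.5  19.  194.3] [ 1.8e+02 -1.0e-01  2.6e+00]
cup_seat 0.67 [275.1 219.9] [593.5  28.  108. ]
cup_seat 0.59 [422.6 204.6] [ 566.1 -304.6  108. ]
vial_red 0.8 [276.9 205.9] [594.7  16.  145. ]
mixer 0.69 [292.6 252.3] [551.    8.2   0. ]
```

Call:
play_rows --deltas '[{"xyz": [-0.1,0.1,-0.8],"turn": 0,"jaw": 0.25},{"xyz": [-0.1,0.1,-1.6],"turn": 0,"jaw": 0.25},{"xyz": [-0.1,0.1,-2.2],"turn": 0,"jaw": 0.25},{"xyz": [-0.1,0.1,-2.6],"turn": 0,"jaw": 0.25},{"xyz": [-0.1,0.1,-3.0],"turn": 0,"jaw": 0.25}]'

```text
time_s: 23.5
eef_pos: [593.4, 19.9, 161.5]
tool_rot: [-180.0, 0.1, 2.6]
force: [0.2, 0.2, -0.8]
gripper_width: 31.4
finger_force: 30.0
```

Call:
play_rows --deltas '[{"xyz": [0,0,-0.1],"turn": 0,"jaw": 0.25},{"xyz": [0,0,-0.2],"turn": 0,"jaw": 0.25},{"xyz": [0,0,-0.3],"turn": 0,"jaw": 0.25},{"xyz": [0,0,-0.4],"turn": 0,"jaw": 0.25},{"xyz": [0,0,-0.5],"turn": 0,"jaw": 0.25}]'

```text
time_s: 23.92
eef_pos: [594.0, 20.0, 157.8]
tool_rot: [180.0, -0.0, 2.6]
force: [0.5, -0.0, -0.6]
gripper_width: 31.4
finger_force: 30.0
```

Call:
play_rows --deltas '[{"xyz": [0,0,-0.1],"turn": 0,"jaw": 0.25},{"xyz": [0,0,-0.2],"turn": 0,"jaw": 0.25},{"xyz": [0,0,-0.3],"turn": 0,"jaw": 0.25},{"xyz": [0,0,-0.4],"turn": 0,"jaw": 0.25},{"xyz": [0,0,-0.4],"turn": 0,"jaw": 0.25}]'

```text
time_s: 24.33
eef_pos: [594.0, 19.9, 154.0]
tool_rot: [180.0, -0.0, 2.6]
force: [-1.3, 0.1, 4.3]
gripper_width: 31.3
finger_force: 30.0
```

Call:
play_rows --deltas '[{"xyz": [0,0,-0.1],"turn": 0,"jaw": 0.25},{"xyz": [0,0,-0.2],"turn": 0,"jaw": 0.25},{"xyz": [0,0,-0.3],"turn": 0,"jaw": 0.25},{"xyz": [0,0,-0.4],"turn": 0,"jaw": 0.25},{"xyz": [0,0,-0.4],"turn": 0,"jaw": 0.25}]'

```text
time_s: 24.75
eef_pos: [594.1, 20.0, 150.5]
tool_rot: [180.0, -0.0, 2.6]
force: [-2.4, -2.0, 7.9]
gripper_width: 31.5
finger_force: 30.0
```

Call:
play_rows --deltas '[{"xyz": [0,0,-0.1],"turn": 0,"jaw": 0.25},{"xyz": [0,0,-0.2],"turn": 0,"jaw": 0.25},{"xyz": [0,0,-0.2],"turn": 0,"jaw": 0.25},{"xyz": [0,0,-0.2],"turn": 0,"jaw": 0.25},{"xyz": [0,0,-0.2],"turn": 0,"jaw": 0.25}]'

```text
time_s: 25.17
eef_pos: [594.3, 20.0, 150.3]
tool_rot: [180.0, -0.1, 2.6]
force: [-7.3, -1.3, 19.2]
gripper_width: 31.4
finger_force: 30.0
```

On its stop (19 N). I hold for about 2.5 s.

Call:
play_rows --deltas '[{"xyz": [0,0,0],"turn": 0,"jaw": 0.25},{"xyz": [0,0,0],"turn": 0,"jaw": 0.25},{"xyz": [0,0,0],"turn": 0,"jaw": 0.25},{"xyz": [0,0,0],"turn": 0,"jaw": 0.25},{"xyz": [0,0,0],"turn": 0,"jaw": 0.25}]'

```text
time_s: 25.58
eef_pos: [594.3, 20.0, 150.3]
tool_rot: [180.0, -0.1, 2.6]
force: [-7.5, -1.1, 19.7]
gripper_width: 31.6
finger_force: 30.0
```

Call:
play_rows --deltas '[{"xyz": [0,0,0],"turn": 0,"jaw": 0.25},{"xyz": [0,0,0],"turn": 0,"jaw": 0.25},{"xyz": [0,0,0],"turn": 0,"jaw": 0.25},{"xyz": [0,0,0],"turn": 0,"jaw": 0.25},{"xyz": [0,0,0],"turn": 0,"jaw": 0.25}]'

```text
time_s: 26.0
eef_pos: [594.3, 20.0, 150.3]
tool_rot: [180.0, -0.1, 2.6]
force: [-5.4, -1.6, 19.3]
gripper_width: 31.2
finger_force: 30.0
```

Call:
play_rows --deltas '[{"xyz": [0,0,0],"turn": 0,"jaw": 0.25},{"xyz": [0,0,0],"turn": 0,"jaw": 0.25},{"xyz": [0,0,0],"turn": 0,"jaw": 0.25},{"xyz": [0,0,0],"turn": 0,"jaw": 0.25},{"xyz": [0,0,0],"turn": 0,"jaw": 0.25}]'

```text
time_s: 26.42
eef_pos: [594.3, 20.0, 150.3]
tool_rot: [180.0, -0.1, 2.6]
force: [-7.0, -0.9, 19.3]
gripper_width: 31.4
finger_force: 30.0
```

Call:
play_rows --deltas '[{"xyz": [0,0,0],"turn": 0,"jaw": 0.25},{"xyz": [0,0,0],"turn": 0,"jaw": 0.25},{"xyz": [0,0,0],"turn": 0,"jaw": 0.25},{"xyz": [0,0,0],"turn": 0,"jaw": 0.25},{"xyz": [0,0,0],"turn": 0,"jaw": 0.25}]'

```text
time_s: 26.83
eef_pos: [594.3, 20.0, 150.3]
tool_rot: [180.0, -0.1, 2.6]
force: [-6.6, -1.5, 20.3]
gripper_width: 31.3
finger_force: 30.0
```

Call:
play_rows --deltas '[{"xyz": [0,0,0],"turn": 0,"jaw": 0.25},{"xyz": [0,0,0],"turn": 0,"jaw": 0.25},{"xyz": [0,0,0],"turn": 0,"jaw": 0.25},{"xyz": [0,0,0],"turn": 0,"jaw": 0.25},{"xyz": [0,0,0],"turn": 0,"jaw": 0.25}]'

```text
time_s: 27.25
eef_pos: [594.4, 20.0, 150.3]
tool_rot: [180.0, -0.1, 2.6]
force: [-6.2, -0.6, 20.1]
gripper_width: 31.5
finger_force: 30.0
```

Call:
play_rows --deltas '[{"xyz": [0,0,0],"turn": 0,"jaw": 0.25},{"xyz": [0,0,0],"turn": 0,"jaw": 0.25},{"xyz": [0,0,0],"turn": 0,"jaw": 0.25},{"xyz": [0,0,0],"turn": 0,"jaw": 0.25},{"xyz": [0,0,0],"turn": 0,"jaw": 0.25}]'

```text
time_s: 27.67
eef_pos: [594.3, 20.0, 150.3]
tool_rot: [180.0, -0.1, 2.6]
force: [-5.9, 0.2, 19.9]
gripper_width: 31.4
finger_force: 30.0
```

Call:
play_rows --deltas '[{"xyz": [0,0,0.5],"turn": 0,"jaw": 0.25},{"xyz": [0,0,1.5],"turn": 0,"jaw": 0.25},{"xyz": [0,0,3],"turn": 0,"jaw": 0.25},{"xyz": [0,0,6],"turn": 0,"jaw": 0.25},{"xyz": [0,0,9],"turn": 0,"jaw": 0.25}]'

```text
time_s: 28.08
eef_pos: [592.8, 19.9, 237.2]
tool_rot: [-180.0, 0.2, 2.6]
force: [0.3, 0.9, -0.1]
gripper_width: 31.3
finger_force: 30.0
```

Call:
play_rows --deltas '[{"xyz": [-2.5,-3,0],"turn": 0,"jaw": 0.25},{"xyz": [-5,-6,0],"turn": 0,"jaw": 0.25},{"xyz": [-7.5,-9,0],"turn": 0,"jaw": 0.25},{"xyz": [-10,-12,0],"turn": 0,"jaw": 0.25},{"xyz": [-12.5,-15,0],"turn": 0,"jaw": 0.25}]'

```text
time_s: 28.5
eef_pos: [467.2, -131.1, 237.4]
tool_rot: [-180.0, 0.0, 2.7]
force: [0.7, -0.7, -1.0]
gripper_width: 31.2
finger_force: 30.0
```

Call:
play_rows --deltas '[{"xyz": [-1,-3.7,0],"turn": 0,"jaw": 0.25},{"xyz": [-2,-7.4,0],"turn": 0,"jaw": 0.25},{"xyz": [-3,-11,0],"turn": 0,"jaw": 0.25},{"xyz": [-3.4,-14,0],"turn": 0,"jaw": 0.25},{"xyz": [-3.4,-14,0],"turn": 0,"jaw": 0.25}]'

```text
time_s: 28.92
eef_pos: [432.4, -276.9, 237.4]
tool_rot: [179.8, 0.0, 2.1]
force: [-0.0, -0.1, -0.4]
gripper_width: 31.5
finger_force: 30.0
```

Call:
play_rows --deltas '[{"xyz": [0,0,0],"turn": 0,"jaw": 0.25},{"xyz": [0,0,0],"turn": 0,"jaw": 0.25},{"xyz": [0,0,0],"turn": 0,"jaw": 0.25},{"xyz": [0,0,0],"turn": 0,"jaw": 0.25},{"xyz": [0,0,0],"turn": 0,"jaw": 0.25}]'

```text
time_s: 29.33
eef_pos: [435.2, -268.9, 237.6]
tool_rot: [-180.0, -0.0, 2.8]
force: [0.5, -0.7, -1.1]
gripper_width: 31.3
finger_force: 30.0
```

```bash
python3 w.py w10 coaster_top:6 coaster:0 bowl:0 stock_bottle:0; python3 - <<'E'
from h import *
p=wrist();h=cv2.cvtColor(p['color'],cv2.COLOR_BGR2HSV).astype(int)
m=((h[...,0]<15)&(h[...,1]>150)&(h[...,2]>120)).astype(np.uint8);m[225:]=0
n,l,s,c=cv2.connectedComponentsWithStats(m)
for i in range(1,n):
    if s[i,4]>800: print(s[i],c[i].round(1),atz(p,c[i],6).round(1), atz(p,[s[i,0]+s[i,2]/2,s[i,1]+s[i,3]/2],6).round(1))
E
```

```text
29.3833 [ 435.2 -269.1  237.6] [-180.    -0.     2.7] [-0.6 -0.2 -0.5]
coaster_top lm 0.97 [286. 139.] [ 486.9 -272.6    6. ]
coaster_top find 0.71 [286. 140.] [ 486. -273.    6.]
coaster lm 0.6 [286. 137.] [ 488.6 -272.5    0. ]
coaster lm 0.27 [287. 139.] [ 486.7 -273.8    0. ]
coaster find 0.83 [288. 136.] [ 490.  -274.1    0. ]
bowl lm 0.72 [366.  48.] [ 579.7 -346.4    0. ]
bowl find 0.63 [379.  42.] [ 585.2 -359.2    0. ]
stock_bottle lm 0.64 [230.  33.] [ 586.5 -212.6    0. ]
stock_bottle lm 0.18 [277. 249.] [ 366.5 -269.2    0. ]
[ 243  110   83   70 3643] [282.3 148.6] [ 476.6 -270.5    6. ] [ 480.4 -272.6    6. ]
```

Call:
play_rows --deltas '[{"xyz": [2.5,-0.2,0],"turn": 0,"jaw": 0.25},{"xyz": [5.1,-0.4,0],"turn": 0,"jaw": 0.25},{"xyz": [5.1,-0.4,-3],"turn": 0,"jaw": 0.25},{"xyz": [5.1,-0.4,-6],"turn": 0,"jaw": 0.25},{"xyz": [5.1,-0.4,-9],"turn": 0,"jaw": 0.25}]'

```text
time_s: 30.25
eef_pos: [486.4, -274.2, 146.8]
tool_rot: [180.0, -0.1, 2.6]
force: [-0.2, 0.6, -1.6]
gripper_width: 31.2
finger_force: 30.0
```

Call:
play_rows --deltas '[{"xyz": [0,0,-2.5],"turn": 0,"jaw": 0.25},{"xyz": [0,0,-5],"turn": 0,"jaw": 0.25},{"xyz": [0,0,-7],"turn": 0,"jaw": 0.25},{"xyz": [0,0,-8.3],"turn": 0,"jaw": 0.25},{"xyz": [0,0,-8.6],"turn": 0,"jaw": 0.25}]'

```text
time_s: 30.67
eef_pos: [484.2, -273.3, 59.0]
tool_rot: [-179.9, 0.2, 2.6]
force: [-0.2, -0.5, -0.5]
gripper_width: 31.6
finger_force: 30.0
```

Call:
play_rows --deltas '[{"xyz": [0,0,0],"turn": 0,"jaw": 0.25},{"xyz": [0,0,0],"turn": 0,"jaw": 0.25},{"xyz": [0,0,-0.2],"turn": 0,"jaw": 0.25},{"xyz": [0,0,-0.4],"turn": 0,"jaw": 0.25},{"xyz": [0,0,-0.5],"turn": 0,"jaw": 0.25}]'

```text
time_s: 31.08
eef_pos: [486.2, -274.3, 57.2]
tool_rot: [180.0, -0.1, 2.6]
force: [0.2, -0.1, -1.2]
gripper_width: 31.7
finger_force: 30.0
```

Call:
play_rows --deltas '[{"xyz": [0,0,-0.1],"turn": 0,"jaw": 0.25},{"xyz": [0,0,-0.2],"turn": 0,"jaw": 0.25},{"xyz": [0,0,-0.3],"turn": 0,"jaw": 0.25},{"xyz": [0,0,-0.3],"turn": 0,"jaw": 0.25},{"xyz": [0,0,-0.3],"turn": 0,"jaw": 0.25}]'

```text
time_s: 31.5
eef_pos: [486.0, -274.2, 54.5]
tool_rot: [180.0, -0.0, 2.6]
force: [-2.7, 0.2, 6.7]
gripper_width: 31.6
finger_force: 30.0
```

Touchdown at 6.7 N. I release, wait, and lift.

Call:
play_rows --deltas '[{"xyz": [0,0,0],"turn": 0,"jaw": 0.3},{"xyz": [0,0,0],"turn": 0,"jaw": 0.4},{"xyz": [0,0,0],"turn": 0,"jaw": 0.5},{"xyz": [0,0,0],"turn": 0,"jaw": 0.55},{"xyz": [0,0,0],"turn": 0,"jaw": 0.55}]'

```text
time_s: 31.92
eef_pos: [485.8, -274.0, 53.5]
tool_rot: [-180.0, 0.0, 2.6]
force: [-0.0, 0.5, -0.4]
gripper_width: 50.8
finger_force: 0.0
```

Call:
play_rows --deltas '[{"xyz": [0,0,1],"turn": 0,"jaw": 0.55},{"xyz": [0,0,4],"turn": 0,"jaw": 0.55},{"xyz": [0,0,8],"turn": 0,"jaw": 0.55},{"xyz": [0,0,12],"turn": 0,"jaw": 0.55},{"xyz": [0,0,16],"turn": 0,"jaw": 0.55}]'

```text
time_s: 32.33
eef_pos: [485.5, -273.7, 215.9]
tool_rot: [-180.0, 0.0, 2.7]
force: [0.3, 0.1, 0.4]
gripper_width: 50.6
finger_force: 0.0
```

Call:
play_rows --deltas '[{"xyz": [-2,0,1],"turn": 0,"jaw": 0.55},{"xyz": [-5,0,1],"turn": 0,"jaw": 0.55},{"xyz": [-7,0,1],"turn": 0,"jaw": 0.55},{"xyz": [-7,0,1],"turn": 0,"jaw": 0.55},{"xyz": [-7,0,1],"turn": 0,"jaw": 0.55}]'

```text
time_s: 32.75
eef_pos: [415.3, -274.4, 224.6]
tool_rot: [179.9, -0.1, 2.6]
force: [0.3, 0.3, 0.6]
gripper_width: 50.5
finger_force: 0.0
```

```bash
python3 w.py w11 vial_red:6 coaster_top:6 | cat; python3 - <<'E'
from h import *
P=[read_camera('side'),read_camera('top')]
for n,z in (('vial_white',5),('vial_blue',5),('vial_black',5),('vial_green',5),('vial_yellow',5),('bowl',0),('stock_bottle',0),('flask',0)):
    for k in P:
        for l in landmark_of(n,k)[:1]: print(n,round(l['score'],2),atz(k,l['pixel'],z).round(1))
p=wrist();h=cv2.cvtColor(p['color'],cv2.COLOR_BGR2HSV).astype(int)
m=((h[...,0]<5)|(h[...,0]>174))&(h[...,1]>170)&(h[...,2]>110)
n,l,s,c=cv2.connectedComponentsWithStats(m.astype(np.uint8))
for i in range(1,n):
    if s[i,4]>250: print('redcap',s[i],atz(p,c[i],95).round(1))
E
```

```text
32.8 [ 416.2 -274.2  224.4] [ 1.8e+02 -1.0e-01  2.6e+00] [0.3 0.2 0.5]
vial_red lm 0.96 [281. 121.] [ 485.  -272.2    6. ]
vial_red find 0.76 [282. 120.] [ 486.1 -273.     6. ]
coaster_top find 0.75 [263. 112.] [ 492.  -254.3    6. ]
vial_white 0.96 [407.2 318.9   5. ]
vial_white 0.83 [415.  311.6   5. ]
vial_blue 0.73 [473.9 314.3   5. ]
vial_blue 0.75 [ 489.  -261.6    5. ]
vial_black 0.68 [464.3 243.    5. ]
vial_black 0.81 [473. 245.   5.]
vial_green 0.94 [542.4 303.5   5. ]
vial_green 0.54 [551.4 298.7   5. ]
vial_yellow 0.85 [551.5 223.2   5. ]
vial_yellow 0.8 [553.1 238.4   5. ]
bowl 0.63 [ 555.6 -339.4    0. ]
bowl 0.86 [ 575.4 -346.     0. ]
stock_bottle 0.94 [ 583.4 -209.6    0. ]
stock_bottle 0.58 [ 582.5 -213.     0. ]
flask 0.96 [673.2  53.8   0. ]
flask 0.9 [689.8  34.7   0. ]
redcap [268 104  31  31 745] [ 486.  -272.8   95. ]
```

The red vial stands upright at the coaster's centre and the rest is in place, so I hand in.

```bash
python3 -c "
from station import job
print(job.hand_in())"
```

```text
the job is handed in; nothing more can be done
None
```

I handed the job in at about 33 s: the white vial is back upright on the tray, and the red one is mixed (cup held fully down about 2.9 s) and upright at the coaster's centre. The mixer was left on, judged from how the rocker felt and looked since its angle can't be read directly. No other item moved noticeably, and no verdict came back.

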